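Release a mandoline's blade cassette and catch it on the other finger

TASK

The blade cassette of the slicer has to come out for washing. Press the black release button with one fingertip and, with the button still held down so that the catch stays out of the way, let the cassette spring clear and trap it against the other finger before it has slid halfway down the rails; then let it down slowly against the fingers until its thumb ledge is level with the low end of the rails, and finish while holding it there so that it cannot slide out. Only push with the fingers: do not pinch or lift anything, and leave the slicer and the things around it where they stand.

Things in the scene. Friction and masses are not known exactly. Their poses are not given: they have to be found in the camera images.
- slicer: mandoline slicer, white frame 145 mm wide, 330 mm long, loose on rubber feet (1.8 kg). Origin on the worktop under its middle; level axes: x to the high end with the loop handle, y across to the release button's side. Its deck falls at 20 degrees to -x: 62 mm above the worktop over the origin, 24 mm at the low end. Two rails, tops 10 mm above the deck, 92 mm open between their lips
- button_top (a point): middle of the top of the black release button, 30 mm (along the rails) x 19 mm, on a housing outside the +y rail, 79.5 mm from the centre line; its top, parallel to the deck, is 15 mm above the deck plane, the housing 5 mm. It lies 38 mm down the slope from the latched thumb ledge. Spring: 1 N to start, 2.5 N fully down; the catch lets go after 3.5 mm
- release_button (a joint): travel of the release button in m, square to the deck: 0 up, 0.006 fully down
- cassette (a joint): travel of the blade cassette down the rails, m: 0 latched, clear of the catch from 0.008; when the catch lets go a spring plunger kicks it out 12 mm and it slides on by its weight (0.8 N) at about 0.2 m/s, passing 0.055 after 0.25 s. 0.096: thumb ledge level with the low end of the rails; 0.130: run out
- thumb_ledge: grey upright ledge across the front edge of the blade cassette, 84 mm wide (its y), 10 mm thick, from 5 to 25 mm above the deck; only a bare steel plate lies between the rails in front of it. Origin: middle of its front face (looking down the slope), 15.5 mm above the deck. Axes: x up the slope (it slides along -x), y as the slicer's, z square to the deck
- rail_end (a point): point on the centre line, level with the low end of the rails and 15.5 mm above the deck: where the origin of the thumb ledge shall come
- food_holder: white round finger guard with a knob, 94 mm across, 63 mm high, standing beside the slicer on its button side; origin under its middle. To be left alone
- tomato: tomato, about 58 mm, 62 mm high, beside the slicer on the side away from the button; origin under its middle. To be left alone
- onion: onion, about 82 mm across, 94 mm high, on the side away from the button; origin under its middle. To be left alone

How it is judged:
By the outcome, as a careful person would: the job done as asked, in the order asked, and still so for the second after the job is handed in, while the arm keeps its last pose, push and grip.
It also fails if it takes over 35 s, if anything falls off the work surface, if the arm or the gripper's body presses on something with over 40 N, if the wrist force passes 120 N, or if a joint passes its speed limit or range.

ROBOT

A 6-joint arm with a two-finger parallel gripper is mounted at the origin on a cart in front of the work surface, level with it; the furniture and walls round the work are solid. World frame = base frame: x ahead of the robot, y to its left, z up, the work surface at z = 0. Lengths are in m, angles in rad, forces in N, time in s.
With the tool pointing down it reaches from about 0.275 to 0.85 m from the base axis. Payload 19 kg.
Tool frame: the origin (TCP) lies midway between the tips of the shut fingers; the grasp point (between the pads) lies 19 mm behind it; z points along the fingers, y is the line along which they close (so a half turn about z gives the same grasp; the last joint's range is limited). The gripper opens to 85 mm and grips with 20 to 120 N. Pads are 22 mm wide; open, the fingers measure 114 mm over their backs; the gripper's body (76 mm by 85 mm) begins 54 mm behind the grasp point. The pads swing forward as they close: fully open they stand 13 mm farther back than shut.
Start: joints at [-1.269, 0.15, 1.437, -0, 1.554, -0.134], TCP at [0.243, -0.521, 0.231] pointing down, gripper open.
Joint ranges: [-2.8, 2.8], [-0.68, 2.1], [0.12, 2.68], [-1.39, 4.53], [0.16, 2.79], [-2.81, 2.81]. Speed limits (rad/s): [1.89, 1.89, 2.22, 3.01, 3.01, 3.01].

INTERFACE

Orientations are given as a unit quaternion [x, y, z, w].
In Python, from station import telemetry, viewer, ticket, boxes_of gives the robot as it stands.
- The arm moves only by the tool move_arm, never from a script. Its arguments are lists of equal length, an entry for each row: "translation": the shift along the tool's x, y, z in units of 50 mm (1.0 is 50 mm), a list of three; "delta_rot": the turn, a rotation vector about the tool's x, y, z in units of 5 degrees (1.0 is 5 degrees), a list of three; "hand": the opening, from 0 (shut) to 1 (fully open). A call has 1 to 5 rows; each row is the pose to reach, as a shift and turn from the pose commanded when the call began, along the tool's axes at that moment; what a row does not reach only later rows make up. A row lasts 1/8 s, in which the tool goes at most 62.5 mm and 10.7 degrees, less where a joint would pass 70% of its speed; a pose out of reach is approached as far as the arm can. A call with a gripper value outside its range is refused whole. The fingers move at their own pace and stop on an object; "newtons" is the grip in N (left out, the last holds). Time passes only in rows, so rows that repeat a pose let the fingers close. It gives the time, the measured TCP pose, the force, the opening and the grip force at its end, in the units of the state.
- telemetry.get_obs(): the state, without advancing time (a new reading comes with each control period).
- viewer.grab_frame(name): name is "scene" or "top" or "wrist"; returns the picture (384x512x3 uint8, red, green, blue); there is no depth.
- viewer.get_calibration(name): a dict with "intrinsics" (3x3 intrinsics, pixels), "view" (4x4, takes a point from world to camera coordinates); the wrist camera has in their place "mount" (4x4, takes a point from camera to tool coordinates, whose origin is the TCP and whose axes are the flange's). Camera axes: x right, y down, z forward; pixel columns grow to the right and rows downward; lengths in m; the calibration is good to about 2 mm. A picture is of the moment at which its call begins: read the wrist's pose just before it. get_calibration takes no time and is no camera call.
- ticket.job_done(): hands the job in; it is judged then, once.
Trained networks look in the newest picture that a camera, given by its name, has taken for a name from the list of things; names that differ only in an ending like _2 or _b are one class to them, and where a whole thing is asked for, a point or a joint stands for the part that bears it (a point fixed in the world has none). Each returns a list of dicts, best first, with "score" (0 to 1); they miss things now and then, are a little off and sometimes report something else, mostly with a low value. They report only what shows in the picture. A call takes as long as a camera call.
- boxes_of(camera, target): "at" ([x, y, z] in m, in world coordinates, good to about 4 mm: the middle of the surface that is visible of it).
The state is a dict: "t": time; "q": joint angles; "joint_vel": joint speeds; "effort": joint torques, N m; "ee_pos": TCP position; "ee_rot": TCP orientation; "wrist_force": force on the tool from outside, world axes, zero at the start; "ft_torque": the same for the moment, N m; "gripper_width": finger opening in m; "finger_force": force on a finger pad.
Only numpy, scipy, OpenCV 4.12 (cv2) and the standard library are available. Lean on these libraries where they do the work, as an engineer would, in place of code of your own. Each camera call takes 0.05 s, during which the arm holds its last target. There are 200 camera calls.

## Working session

There is one attempt and no reset: what is moved stays moved. The work goes in short steps, Python scripts to look and compute and a tool call to move; the robot and the scene stay as the last step left them, time stands still between calls to the robot, and variables do not carry over. Pictures are saved under pics/ and viewed, at most 10 in all, crops included, and the job is handed in when it is done.

Besides the shell and the picture viewer there is one more tool, called after "Emit:" by a JSON object that holds its "fn" and its "kwargs". move_arm: Moves the arm, as the interface text tells. Its arguments: {"type":"object","properties":{"translation":{"type":"array","items":{"type":"array","items":{"type":"number"}}},"delta_rot":{"type":"array","items":{"type":"array","items":{"type":"number"}}},"hand":{"type":"array","items":{"type":"number"}},"newtons":{"type":"number"}},"required":["translation","delta_rot","hand"]}

```bash
ls; mkdir -p pics; python3 - <<'E'
from station import telemetry, viewer, ticket, boxes_of
import cv2, numpy as np
ims=[]
for c in ["scene","top"]:
    im=viewer.grab_frame(c); ims.append(im)
    for n in ["slicer","button_top","thumb_ledge","rail_end","food_holder","tomato","onion"]:
        print(c,n,[(np.round(d["at"],3).tolist(),round(d["score"],2)) for d in boxes_of(c,n)[:2]])
    k=viewer.get_calibration(c); print(k["intrinsics"],np.round(k["view"],3))
    cv2.imwrite(f"pics/{c}0.png",cv2.resize(im[:,:,::-1],(800,600),interpolation=cv2.INTER_CUBIC))
print(telemetry.get_obs())
print(viewer.get_calibration("wrist"))
E
```

```text
pics
scene slicer [([0.56, 0.074, 0.071], 0.78)]
scene button_top [([0.517, 0.166, 0.056], 0.43), ([0.552, -0.058, 0.052], 0.29)]
scene thumb_ledge [([0.53, 0.081, 0.075], 0.82), ([0.47, -0.028, 0.038], 0.51)]
scene rail_end [([0.56, 0.074, 0.073], 0.6)]
scene food_holder [([0.621, 0.222, 0.022], 0.61)]
scene tomato [([0.471, -0.029, 0.038], 0.7)]
scene onion [([0.553, -0.058, 0.054], 0.6)]
[[407.2972293    0.         249.40139064]
 [  0.         407.2972293  197.11455016]
 [  0.           0.           1.        ]] [[-0.667 -0.745 -0.022  0.501]
 [-0.371  0.357 -0.857  0.236]
 [ 0.646 -0.563 -0.515  0.611]
 [ 0.     0.     0.     1.   ]]
top slicer [([0.6, 0.058, 0.088], 0.87)]
top button_top []
top thumb_ledge []
top rail_end [([0.6, 0.062, 0.088], 0.85)]
top food_holder [([0.632, 0.212, 0.018], 0.95)]
top tomato [([0.478, -0.04, 0.042], 0.92)]
top onion [([0.572, -0.074, 0.061], 0.81)]
[[406.14086965   0.         260.80967956]
 [  0.         406.14086965 195.49024979]
 [  0.           0.           1.        ]] [[-0.006 -1.     0.009  0.134]
 [-0.995  0.005 -0.098  0.595]
 [ 0.097 -
[... 594 characters left out ...]
ist_force': array([ 0.14307623, -0.68942644, -0.65781347]), 'ft_torque': array([-0.00091866, -0.02363092, -0.00739473]), 'finger_force': 0.0, 'gripper_width': 0.08531785316370576}
{'intrinsics': array([[322.95227235,   0.        , 264.30658855],
       [  0.        , 322.95227235, 190.76788855],
       [  0.        ,   0.        ,   1.        ]]), 'mount': array([[-3.31128496e-04, -9.54583101e-01, -2.97944617e-01,
         7.50593221e-02],
       [ 9.99999932e-01, -2.68627965e-04, -2.50720284e-04,
         6.60173772e-04],
       [ 1.59297090e-04, -2.97944679e-01,  9.54583125e-01,
        -1.42443768e-01],
       [ 0.00000000e+00,  0.00000000e+00,  0.00000000e+00,
         1.00000000e+00]])}
```

View pics/scene0.png

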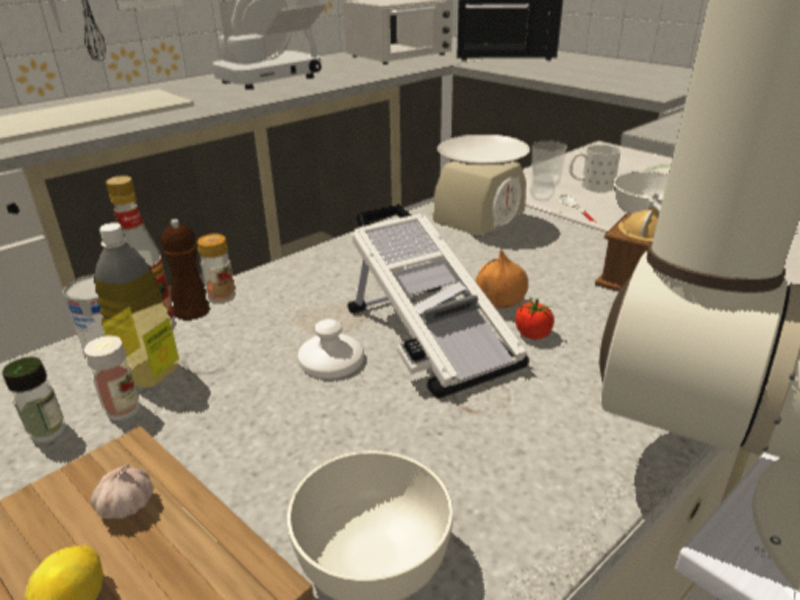

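View pics/top0.png

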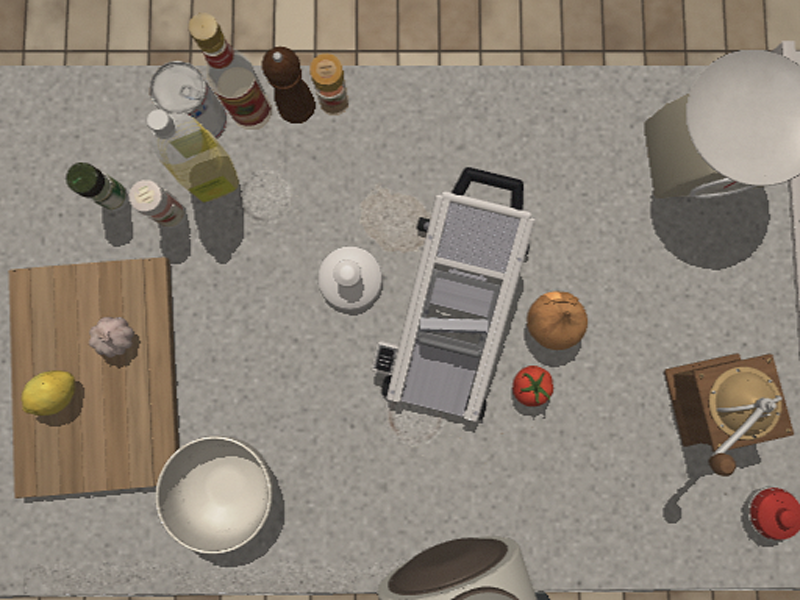

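The scene shows the slicer with its low end towards the robot. The button is at about (413,350) in the scene view and (385,358) in the top view. The guard is on the button side; the tomato and onion are on the other side. In these 800x600 pictures the dark ledge bar is at top (447,343). Next I'll hover over it with the tool tilted square to the deck.

```bash
cat > h.py <<'E'
import numpy as np, cv2
from scipy.spatial.transform import Rotation as R
from station import telemetry, viewer, boxes_of
def frame(yaw,tilt=np.radians(20)):
    c,s=np.cos(yaw),np.sin(yaw); C,S=np.cos(tilt),np.sin(tilt)
    u=np.array([c*C,s*C,S]); v=np.array([-s,c,0]); return u,v,np.cross(u,v)
def toolR(yaw,tilt=np.radians(20)):
    u,v,n=frame(yaw,tilt); return np.c_[u,-v,-n]
def delta(p,Rt):
    o=telemetry.get_obs(); R0=R.from_quat(o["ee_rot"]).as_matrix()
    print("translation",np.round(R0.T@(np.array(p)-o["ee_pos"])/.05,3).tolist(),"rot",np.round(np.degrees(R.from_matrix(R0.T@Rt).as_rotvec())/5,3).tolist(),"t",o["t"])
def wristcam():
    k=viewer.get_calibration("wrist"); o=telemetry.get_obs()
    T=np.eye(4); T[:3,:3]=R.from_quat(o["ee_rot"]).as_matrix(); T[:3,3]=o["ee_pos"]
    return k["intrinsics"],np.linalg.inv(T@k["mount"])
E
python3 -c "
from h import *
delta([.45,.09,.21],toolR(np.radians(-13)))
delta([.34,-.2,.30],toolR(np.radians(-13)))"
```

```text
translation [8.919, -9.332, 0.426] rot [-1.326, 3.852, 7.515] t 0.8
translation [4.476, -5.003, -1.374] rot [-1.326, 3.852, 7.515] t 0.8
```

Emit:
{"fn": "move_arm", "kwargs": {"translation": [[0.9,-1.0,-0.6],[1.8,-2.0,-1.2],[2.7,-3.0,-1.4],[3.6,-4.0,-1.4],[4.5,-5.0,-1.4]], "delta_rot": [[-0.26,0.77,1.5],[-0.53,1.54,3.0],[-0.8,2.3,4.5],[-1.06,3.08,6.0],[-1.33,3.85,7.5]], "hand": [1,1,1,1,1]}}

```text
t: 1.42
ee_pos: [0.3307, -0.2328, 0.301]
ee_rot: [0.978, -0.113, 0.174, 0.02]
wrist_force: [2.3, 1.1, 0.7]
gripper_width: 0.0854
finger_force: 0.0
```

```bash
python3 -c "
from h import *
print(telemetry.get_obs()['ee_pos'])
delta([.45,.09,.21],toolR(np.radians(-13)))"
```

```text
[ 0.33067853 -0.232771    0.30098546]
translation [0.164, -6.83, 2.002] rot [0.012, -0.037, -0.046] t 1.425
```

Emit:
{"fn": "move_arm", "kwargs": {"translation": [[0,-1.2,0.4],[0,-2.4,0.8],[0,-3.6,1.2],[0,-4.8,1.6],[0,-6.0,2.0]], "delta_rot": [[0,0,0],[0,0,0],[0,0,0],[0,0,0],[0,0,0]], "hand": [1,1,1,1,1]}}

```text
t: 2.05
ee_pos: [0.414, -0.0012, 0.2236]
ee_rot: [0.978, -0.111, 0.173, 0.02]
wrist_force: [0.4, -1.5, -0.1]
gripper_width: 0.0853
finger_force: 0.0
```

```bash
python3 - <<'E'
from h import *
import time
viewer.grab_frame("wrist");viewer.grab_frame("wrist");viewer.grab_frame("wrist")
K,V=wristcam(); im=viewer.grab_frame("wrist"); np.savez("w1.npz",K=K,V=V,im=im)
o=telemetry.get_obs(); print(o["t"],o["ee_pos"],o["joint_vel"].round(3),o["q"].round(2))
for n in ["slicer","button_top","thumb_ledge","rail_end"]:
    print(n,[(np.round(d["at"],3).tolist(),round(d["score"],2)) for d in boxes_of("wrist",n)[:2]])
cv2.imwrite("pics/w1.png",cv2.resize(im[:,:,::-1],(800,600),interpolation=cv2.INTER_CUBIC))
delta([.45,.09,.21],toolR(np.radians(-13)))
E
```

```text
2.25 [ 0.4136472  -0.00171772  0.22341644] [-0.068 -0.011 -0.01   0.002  0.004 -0.015] [-0.18 -0.44  2.   -0.02  1.23  1.62]
slicer []
button_top [([0.519, 0.159, 0.055], 0.84)]
thumb_ledge [([0.533, 0.075, 0.084], 0.87), ([0.591, 0.061, 0.078], 0.48)]
rail_end [([0.546, 0.075, 0.069], 0.93)]
translation [0.168, -1.999, 0.357] rot [0.017, 0.009, -0.021] t 2.45
```

View pics/w1.png

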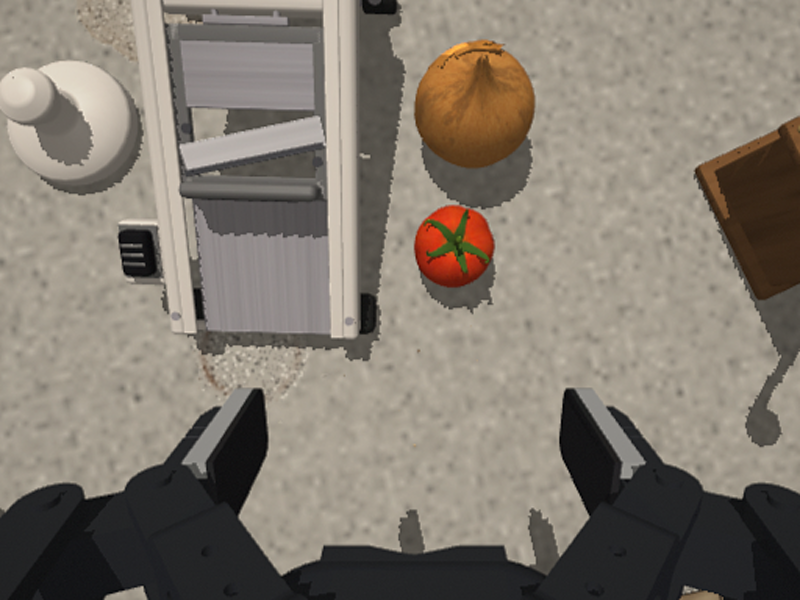

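The wrist view is clear, with the button at (138,252), the ledge bar at (250,188), and the rail ends at (182,325) and (345,330). I'll shift across and take a second view.

Emit:
{"fn": "move_arm", "kwargs": {"translation": [[0,-1.0,0],[0,-2.0,0],[0,-2.0,0],[0,-2.0,0]], "delta_rot": [[0,0,0],[0,0,0],[0,0,0],[0,0,0]], "hand": [1,1,1,1]}}

```text
t: 2.95
ee_pos: [0.4362, 0.0936, 0.2235]
ee_rot: [0.979, -0.112, 0.172, 0.02]
wrist_force: [0.4, -0.6, 0.2]
gripper_width: 0.0852
finger_force: 0.0
```

```bash
python3 - <<'E'
from h import *
K,V=wristcam(); im=viewer.grab_frame("wrist"); np.savez("w2.npz",K=K,V=V,im=im)
o=telemetry.get_obs(); print(o["t"],o["ee_pos"],o["joint_vel"].round(3),o["wrist_force"])
for n in ["button_top","thumb_ledge","rail_end"]:
    print(n,[(np.round(d["at"],3).tolist(),round(d["score"],2)) for d in boxes_of("wrist",n)[:2]])
a=np.load("w1.npz")["im"][100:228,60:260]; b=im[100:228,150:350]
for i,(c) in enumerate([a,b]):
    pass
cv2.imwrite("pics/w1c.png",cv2.resize(a[:,:,::-1],None,fx=4,fy=4,interpolation=cv2.INTER_CUBIC))
cv2.imwrite("pics/w2.png",cv2.resize(im[:,:,::-1],(800,600),interpolation=cv2.INTER_CUBIC))
E
```

```text
3.0 [0.43622883 0.09318826 0.22359589] [-0.01  -0.007  0.001 -0.002 -0.001  0.006] [ 0.39747207  0.01256626 -0.08273119]
button_top [([0.52, 0.163, 0.06], 0.67)]
thumb_ledge [([0.535, 0.074, 0.084], 0.75)]
rail_end [([0.546, 0.076, 0.071], 0.75), ([0.59, 0.061, 0.08], 0.68)]
```

View pics/w1c.png

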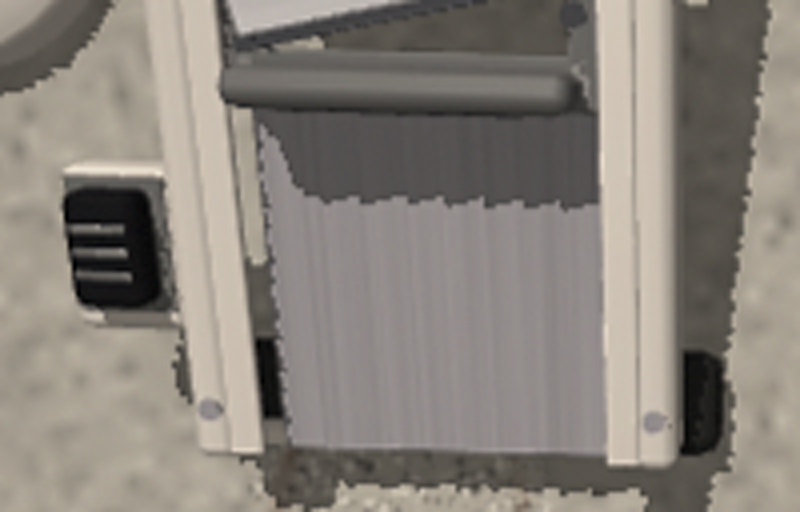

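View pics/w2.png

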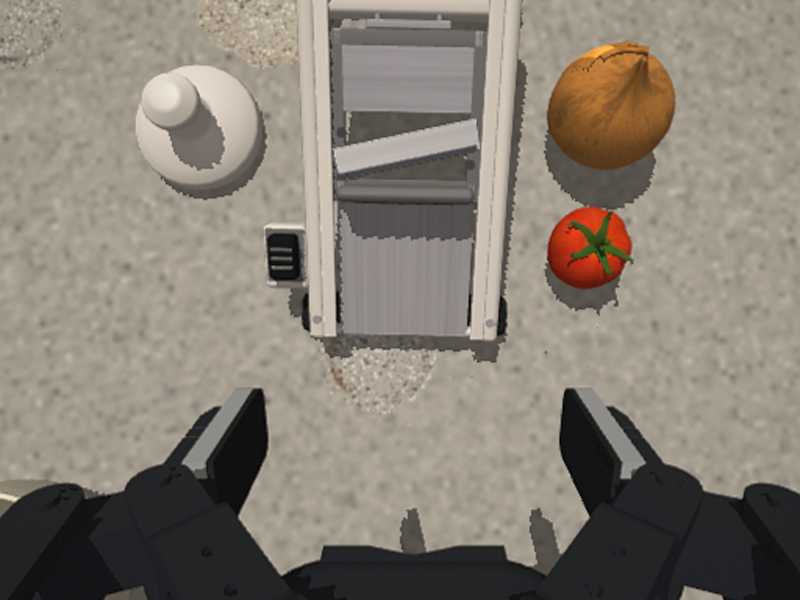

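```bash
python3 - <<'E'
from h import *
A=np.load("w1.npz");B=np.load("w2.npz")
P={"button":((85.7,163.2),(180.5,165.8)),"screwL":((112.5,202),(202.9,204.8)),"screwR":((223.7,205.5),(313.6,206.7)),"ledgeL":((115.5,121.2),(215.7,121.6)),"ledgeR":((205,122),(304,121.6)),"railL":((110,212.5),(198.4,215.7)),"railR":((229.5,216),(320,216.3)),"inR":((211.7,215.7),(301,216.4))}
X={}
for k,(a,b) in P.items():
    h=cv2.triangulatePoints(A["K"]@A["V"][:3],B["K"]@B["V"][:3],np.array(a).reshape(2,1),np.array(b).reshape(2,1)); X[k]=(h[:3]/h[3]).ravel(); print(k,X[k].round(4))
d=X["screwL"]-X["screwR"]; print("yaw",np.degrees(np.arctan2(-d[0],d[1])),np.linalg.norm(d))
d=X["ledgeL"]-X["ledgeR"]; print("yaw ledge",np.degrees(np.arctan2(-d[0],d[1])),np.linalg.norm(d))
# joint fit: pose x,y,z0,yaw of rail-end point on deck at centre line; model rows (s,y,h)
M={"button":(.058,.0795,.015),"railL":(0,.0725,.008),"railR":(0,-.0725,.008)}
from scipy.optimize import least_squares
M.update(ledgeL=(.101,.042,.023),ledgeR=(.101,-.042,.023))
def pos(p,m):
    u,v,n=frame(p[3]); return p[:3]+m[0]*u+m[1]*v+m[2]*n
def res(p):
    r=[]
    for k,m in M.items():
        for C,px in ((A,P[k][0]),(B,P[k][1])):
            c=C["V"][:3,:3]@pos(p,m)+C["V"][:3,3]; q=C["K"]@c; r+=list(q[:2]/q[2]-px)
    return r
f=least_squares(res,[.46,.1,.024,-.2],loss="soft_l1"); p=f.x
print("rail end deck",p[:3].round(4),np.degrees(p[3]),np.array(res(p)).reshape(-1,4).round(1).tolist())
for k in M: print(k,pos(p,M[k]).round(4))
np.save("pose.npy",p)
E
```

```text
button [0.5162 0.161  0.0571]
screwL [0.4735 0.1508 0.0387]
screwR [0.4444 0.0362 0.0374]
ledgeL [0.5454 0.1147 0.0776]
ledgeR [ 2.6306 -0.906   2.8162]
railL [0.4637 0.1596 0.0301]
railR [0.4326 0.0322 0.039 ]
inR [0.4369 0.0514 0.0342]
yaw -14.245973189821953 0.11823246113650694
yaw ledge 63.918648788185614 3.5902520551950112
rail end deck [0.4505 0.0943 0.0213] -13.483376793103883 [[1.7, -0.7, 1.1, -0.9], [-4.9, 0.7, -5.2, -0.3], [8.3, -0.8, 5.7, 0.0], [-0.1, -0.4, -0.1, 1.5], [-1.6, 0.1, -0.6, 2.2]]
button [0.517  0.1601 0.0552]
railL [0.4647 0.1655 0.0288]
railR [0.4309 0.0245 0.0288]
ledgeL [0.5449 0.1149 0.0775]
ledgeR [0.5253 0.0332 0.0775]
```

```bash
python3 - <<'E'
from h import *
from scipy.optimize import least_squares
A=np.load("w1.npz");B=np.load("w2.npz")
P={"button":((85.7,163.2),(180.5,165.8)),"screwL":((112.5,202),(202.9,204.8)),"screwR":((223.7,205.5),(313.6,206.7)),"ledgeL":((115.5,121.2),(215.7,121.6)),"ledgeR":((205,122),(304,121.6)),"railL":((110,212.5),(198.4,215.7)),"railR":((229.5,216),(320,216.3))}
def pos(p,m):
    u,v,n=frame(p[3]); return p[:3]+m[0]*u+m[1]*v+m[2]*n
def res(p,fz=None):
    p=np.array(p); 
    if fz: p[2]=fz
    M={"button":(.058,.0795,.015),"railL":(0,p[4],.008),"railR":(0,-p[4],.008),"screwL":(p[6],p[5],.01),"screwR":(p[6],-p[5],.01),"ledgeL":(.101,.042,.022),"ledgeR":(.101,-.042,.022)}
    r=[]
    for k,m in M.items():
        for C,px in ((A,P[k][0]),(B,P[k][1])):
            q=C["K"]@(C["V"][:3,:3]@pos(p,m)+C["V"][:3,3]); r+=list(q[:2]/q[2]-px)
    return r
for fz in (None,.024):
    f=least_squares(res,[.46,.1,.024,-.2,.066,.059,.01],loss="soft_l1",args=(fz,)); p=f.x
    if fz: p[2]=fz
    print(p.round(4),np.degrees(p[3]),f.cost,np.array(res(p)).reshape(-1,4).round(1).tolist())
    print("button",pos(p,(.058,.0795,.015)).round(4))
    np.save("pose.npy",p)
    u,v,n=frame(p[3])
    # TCP: lateral mid, tips 13mm behind the TCP; tips 15 mm over the button top
    for s in (.058,.050): 
        tgt=pos(p,(s,.0795-.04975,.015+.015-.013)); print(tgt.round(4)); delta(tgt,toolR(p[3]))
E
```

```text
[ 0.4503  0.0951  0.0239 -0.2442  0.0654  0.0593  0.0131] -13.98938099736364 7.670609776446393 [[0.0, -1.3, 0.2, -1.5], [-0.2, 0.7, 0.2, -0.4], [0.9, 0.0, -1.0, 1.0], [0.7, 0.6, 0.5, -0.1], [0.6, -0.3, 0.7, -0.2], [-0.8, -1.2, -0.2, 0.8], [-1.8, 0.1, -0.3, 2.2]]
button [0.5174 0.1603 0.0578]
[0.5047 0.1122 0.0597]
translation [0.054, -0.682, 3.508] rot [-0.053, 0.012, 0.164] t 3.15
[0.4974 0.114  0.057 ]
translation [-0.106, -0.685, 3.508] rot [-0.053, 0.012, 0.164] t 3.15
[ 0.4503  0.0951  0.024  -0.2442  0.0654  0.0592  0.0131] -13.989724888157284 7.672709365569204 [[-0.0, -1.3, 0.2, -1.5], [-0.2, 0.7, 0.2, -0.4], [0.9, 0.0, -1.0, 1.0], [0.7, 0.6, 0.5, -0.1], [0.6, -0.3, 0.7, -0.2], [-0.8, -1.2, -0.2, 0.7], [-1.8, 0.0, -0.3, 2.2]]
button [0.5174 0.1603 0.0579]
[0.5047 0.1122 0.0598]
translation [0.055, -0.682, 3.506] rot [-0.053, 0.012, 0.164] t 3.15
[0.4974 0.114  0.0571]
translation [-0.105, -0.684, 3.506] rot [-0.053, 0.012, 0.164] t 3.15
```

Emit:
{"fn": "move_arm", "kwargs": {"translation": [[0.0,-0.35,0.8],[0.0,-0.68,1.7],[0.0,-0.68,2.6],[0.0,-0.68,3.2],[0.0,-0.68,3.2]], "delta_rot": [[-0.05,0,0.16],[-0.05,0,0.16],[-0.05,0,0.16],[-0.05,0,0.16],[-0.05,0,0.16]], "hand": [1,1,1,1,1]}}

```text
t: 3.78
ee_pos: [0.4962, 0.1142, 0.0713]
ee_rot: [0.978, -0.119, 0.17, 0.021]
wrist_force: [-0.6, -0.2, 0.6]
gripper_width: 0.0853
finger_force: 0.0
```

```bash
cat >> h.py <<'E'
def pos(p,m):
    u,v,n=frame(p[3]); return p[:3]+m[0]*u+m[1]*v+m[2]*n
def where():
    p=np.load("pose.npy"); u,v,n=frame(p[3]); o=telemetry.get_obs(); d=o["ee_pos"]-p[:3]
    print("t",o["t"],"s,y,tip h mm",np.round([d@u*1e3,d@v*1e3,d@n*1e3+13],1),"F u,v,n",np.round([o["wrist_force"]@w for w in (u,v,n)],1),"torque",o["ft_torque"].round(2),"vmax",abs(o["joint_vel"]).max().round(3))
E
python3 - <<'E'
from h import *
viewer.grab_frame("wrist"); im=viewer.grab_frame("wrist"); where(); p=np.load("pose.npy")
delta(pos(p,(.056,.02975,.015+.010-.013)),toolR(p[3]))
cv2.imwrite("pics/w3.png",cv2.resize(im[:,:,::-1],(800,600),interpolation=cv2.INTER_CUBIC))
E
```

```text
t 3.875 s,y,tip h mm [55.4 30.5 46.1] F u,v,n [0.2 0.4 0.3] torque [0.04 0.15 0.04] vmax 0.019
translation [0.013, 0.016, 0.423] rot [-0.01, 0.01, 0.018] t 3.875
```

View pics/w3.png

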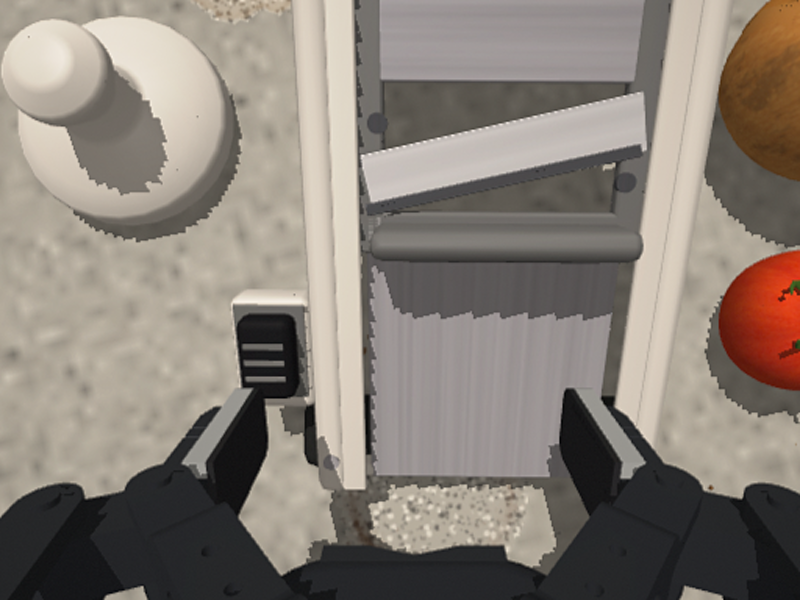

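The left fingertip at about (235,430) lines up with the button at (264,360), and the right fingertip is over the plate in front of the ledge at (505,245). I'll check this against the model before touching anything.

```bash
python3 - <<'E'
from h import *
p=np.load("pose.npy"); K,V=wristcam()
def px(X): q=K@(V[:3,:3]@X+V[:3,3]); return (q[:2]/q[2]/.64).round(0)
print("button",px(pos(p,(.058,.0795,.015))),"ledge front top L,R",px(pos(p,(.096,.042,.02))),px(pos(p,(.096,-.042,.02))),"railL corner",px(pos(p,(0,.0654,.008))))
o=telemetry.get_obs(); Rt=R.from_quat(o["ee_rot"]).as_matrix()
for q in [(.011,-.0425,-.013),(-.011,-.0425,-.013),(.011,-.057,-.013),(.011,-.050,-.013),(.011,-.0425,0)]: print(q,px(o["ee_pos"]+Rt@np.array(q)))
E
```

```text
button [269. 361.] ledge front top L,R [373. 257.] [640. 257.] railL corner [322. 488.]
(0.011, -0.0425, -0.013) [259. 380.]
(-0.011, -0.0425, -0.013) [266. 447.]
(0.011, -0.057, -0.013) [208. 380.]
(0.011, -0.05, -0.013) [232. 380.]
(0.011, -0.0425, 0) [271. 361.]
```

Emit:
{"fn": "move_arm", "kwargs": {"translation": [[0.01,-0.07,0.2],[0.01,-0.07,0.4],[0.01,-0.07,0.5],[0.01,-0.07,0.5],[0.01,-0.07,0.5]], "delta_rot": [[0,0,0],[0,0,0],[0,0,0],[0,0,0],[0,0,0]], "hand": [1,1,1,1,1]}}

```text
t: 4.5
ee_pos: [0.5065, 0.1167, 0.0498]
ee_rot: [0.978, -0.118, 0.172, 0.021]
wrist_force: [0.2, -0.2, -0.1]
gripper_width: 0.0855
finger_force: 0.0
```

```bash
python3 -c "
from h import *
where()
im=viewer.grab_frame('wrist')
cv2.imwrite('pics/w4.png',cv2.resize(im[:,:,::-1],(800,600),interpolation=cv2.INTER_CUBIC))"
```

```text
t 4.5 s,y,tip h mm [55.2 34.6 20.4] F u,v,n [ 0.2 -0.2 -0.1] torque [ 0.11  0.19 -0.04] vmax 0.004
```

View pics/w4.png

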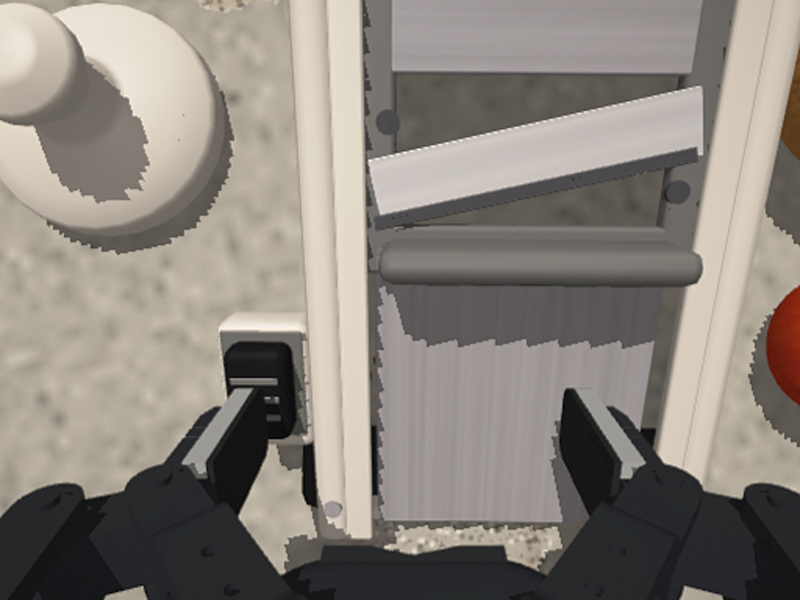

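The picture shows the left fingertip (centre about 251,390) over the button (260,390), slightly downslope, so I'll go up the slope about 4 mm and start the approach.

Emit:
{"fn": "move_arm", "kwargs": {"translation": [[0.08,0,0.0],[0.08,0,0.04],[0.08,0,0.08],[0.08,0,0.08],[0.08,0,0.08]], "delta_rot": [[0,0,0],[0,0,0],[0,0,0],[0,0,0],[0,0,0]], "hand": [1,1,1,1,1]}}

```text
t: 5.18
ee_pos: [0.5114, 0.1155, 0.0472]
ee_rot: [0.978, -0.118, 0.172, 0.021]
wrist_force: [-0.1, -0.5, 0.2]
gripper_width: 0.0854
finger_force: 0.0
```

```bash
python3 -c "
from h import *
where()"
```

```text
t 5.175 s,y,tip h mm [59.  34.5 16.2] F u,v,n [ 0.1 -0.5  0.2] torque [ 0.04  0.16 -0.05] vmax 0.003
```

Emit:
{"fn": "move_arm", "kwargs": {"translation": [[0,0,0.02],[0,0,0.04],[0,0,0.04],[0,0,0.04]], "delta_rot": [[0,0,0],[0,0,0],[0,0,0],[0,0,0]], "hand": [1,1,1,1]}}

```text
t: 5.68
ee_pos: [0.5121, 0.1153, 0.0455]
ee_rot: [0.978, -0.118, 0.172, 0.021]
wrist_force: [0.0, 1.3, 0.2]
gripper_width: 0.0857
finger_force: 0.3
```

```bash
python3 -c "
from h import *
where()"
```

```text
t 5.675 s,y,tip h mm [59.2 34.6 14.3] F u,v,n [-0.2  1.3  0.2] torque [ 0.1   0.09 -0.03] vmax 0.001
```

Emit:
{"fn": "move_arm", "kwargs": {"translation": [[0,0,0.02],[0,0,0.04],[0,0,0.04]], "delta_rot": [[0,0,0],[0,0,0],[0,0,0]], "hand": [1,1,1]}}

```text
t: 6.05
ee_pos: [0.5127, 0.1151, 0.0434]
ee_rot: [0.978, -0.119, 0.172, 0.021]
wrist_force: [1.2, 0.8, 2.0]
gripper_width: 0.0857
finger_force: 0.8
```

```bash
python3 -c "
from h import *
where()"
```

```text
t 6.05 s,y,tip h mm [59.  34.5 12.2] F u,v,n [1.6 1.  1.5] torque [ 0.17 -0.    0.03] vmax 0.006
```

Emit:
{"fn": "move_arm", "kwargs": {"translation": [[0,0,0.02],[0,0,0.04],[0,0,0.04]], "delta_rot": [[0,0,0],[0,0,0],[0,0,0]], "hand": [1,1,1]}}

```text
t: 6.42
ee_pos: [0.5133, 0.1149, 0.0415]
ee_rot: [0.978, -0.118, 0.172, 0.021]
wrist_force: [-1.5, 0.1, 0.3]
gripper_width: 0.0854
finger_force: 1.4
```

```bash
python3 - <<'E'
from h import *
for i in range(6): where(); im=viewer.grab_frame("wrist")
im2=cv2.resize(im[:,:,::-1],(800,600),interpolation=cv2.INTER_CUBIC)
cv2.imwrite("pics/w5.png",im2)
E
```

```text
t 6.425 s,y,tip h mm [59.  34.5 10.1] F u,v,n [-1.3 -0.3  0.8] torque [0.2  0.29 0.03] vmax 0.004
t 6.475 s,y,tip h mm [59.  34.5 10.2] F u,v,n [-1.4 -1.   1.4] torque [0.21 0.3  0.04] vmax 0.002
t 6.525 s,y,tip h mm [59.  34.5 10.2] F u,v,n [-1.8  0.7  0.2] torque [0.19 0.33 0.01] vmax 0.003
t 6.575 s,y,tip h mm [59.  34.5 10.2] F u,v,n [-1.3 -0.   0.7] torque [0.18 0.34 0.04] vmax 0.002
t 6.625 s,y,tip h mm [59.  34.5 10.2] F u,v,n [-1.2 -0.1  1. ] torque [ 0.18  0.32 -0.06] vmax 0.002
t 6.675 s,y,tip h mm [59.  34.5 10.2] F u,v,n [-1.2 -0.6  1. ] torque [ 0.16  0.4  -0.  ] vmax 0.002
```

View pics/w5.png

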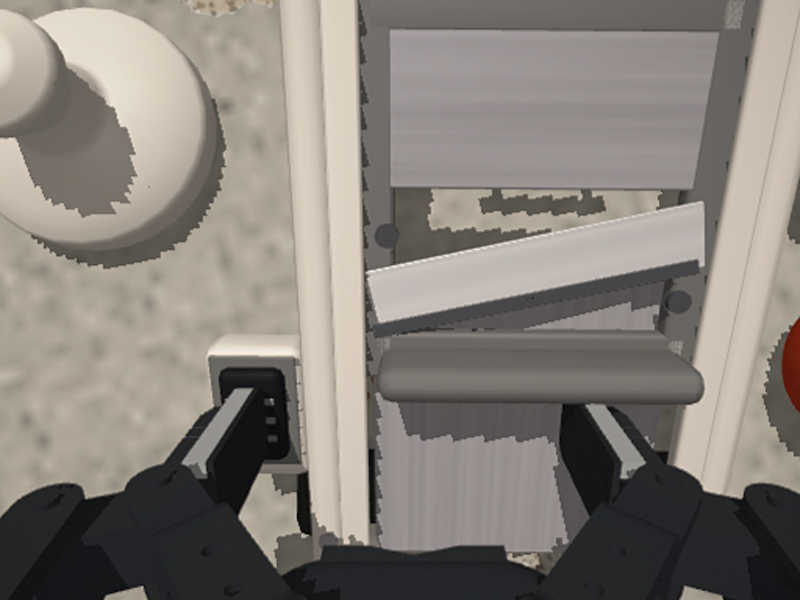

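The cassette sprang out and its ledge, now at (540,385), rests on the right finger after about 26 mm of travel. The button is still held down under the left fingertip, and the wrist reads about 1.3 N down the slope. Next I'll let it down slowly.

Emit:
{"fn": "move_arm", "kwargs": {"translation": [[-0.06,0,0],[-0.14,0,0],[-0.22,0,0],[-0.3,0,0],[-0.38,0,0]], "delta_rot": [[0,0,0],[0,0,0],[0,0,0],[0,0,0],[0,0,0]], "hand": [1,1,1,1,1]}}

```text
t: 7.35
ee_pos: [0.4958, 0.1193, 0.0351]
ee_rot: [0.978, -0.118, 0.172, 0.021]
wrist_force: [-0.2, 0.2, 2.1]
gripper_width: 0.0853
finger_force: 1.3
```

```bash
python3 -c "
from h import *
where()"
```

```text
t 7.35 s,y,tip h mm [39.9 34.5 10.3] F u,v,n [0.5 0.2 2.1] torque [ 0.2  -0.02 -0.03] vmax 0.065
```

Emit:
{"fn": "move_arm", "kwargs": {"translation": [[-0.08,0,0],[-0.16,0,0],[-0.24,0,0],[-0.32,0,0],[-0.4,0,0]], "delta_rot": [[0,0,0],[0,0,0],[0,0,0],[0,0,0],[0,0,0]], "hand": [1,1,1,1,1]}}

```text
t: 7.98
ee_pos: [0.4774, 0.1237, 0.0281]
ee_rot: [0.978, -0.118, 0.171, 0.021]
wrist_force: [-0.4, -0.2, -0.1]
gripper_width: 0.0853
finger_force: 0.4
```

```bash
python3 -c "
from h import *
where()"
```

```text
t 7.975 s,y,tip h mm [19.7 34.3 10.2] F u,v,n [-0.4 -0.3 -0. ] torque [ 0.16  0.21 -0.01] vmax 0.059
```

Emit:
{"fn": "move_arm", "kwargs": {"translation": [[-0.08,0,0],[-0.16,0,0],[-0.24,0,0],[-0.32,0,0],[-0.4,0,0]], "delta_rot": [[0,0,0],[0,0,0],[0,0,0],[0,0,0],[0,0,0]], "hand": [1,1,1,1,1]}}

```text
t: 8.6
ee_pos: [0.4593, 0.1283, 0.0215]
ee_rot: [0.978, -0.118, 0.172, 0.021]
wrist_force: [0.5, 1.1, -0.4]
gripper_width: 0.0852
finger_force: 0.4
```

```bash
python3 - <<'E'
from h import *
viewer.grab_frame("wrist"); viewer.grab_frame("wrist"); where()
K,V=wristcam(); im=viewer.grab_frame("wrist"); where(); p=np.load("pose.npy")
def px(X): q=K@(V[:3,:3]@X+V[:3,3]); return (q[:2]/q[2]/.64).round(0)
print("railcorners",px(pos(p,(0,.0654,.008))),px(pos(p,(0,-.0654,.008))),"button",px(pos(p,(.058,.0795,.015))))
for s in (.01,.02,0): print("ledge front at",s,px(pos(p,(s,.042,.02))),px(pos(p,(s,-.042,.02))))
cv2.imwrite("pics/w6.png",cv2.resize(im[:,:,::-1],(800,600),interpolation=cv2.INTER_CUBIC))
E
```

```text
t 8.7 s,y,tip h mm [-0.4 34.3 10.3] F u,v,n [-1.8 -0.9 -0.5] torque [ 0.04  0.32 -0.06] vmax 0.011
t 8.75 s,y,tip h mm [-0.1 34.4 10.4] F u,v,n [-0.6 -1.  -0.4] torque [ 0.02  0.3  -0.05] vmax 0.007
railcorners [303. 409.] [748. 410.] button [226. 214.]
ledge front at 0.01 [380. 398.] [696. 399.]
ledge front at 0.02 [379. 364.] [703. 365.]
ledge front at 0 [381. 431.] [690. 432.]
```

View pics/w6.png

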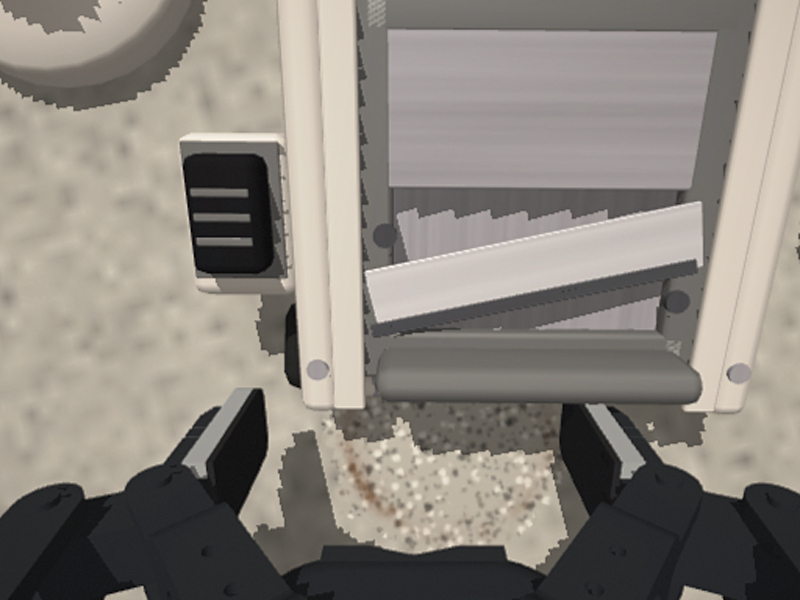

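The rail corners (303,409) and (748,410) match the model, so the slicer hasn't moved. The ledge's front edge, at about py 402, is still 10.7 mm above the low end.

Emit:
{"fn": "move_arm", "kwargs": {"translation": [[-0.07,0,0],[-0.14,0,0],[-0.215,0,0],[-0.215,0,0],[-0.215,0,0]], "delta_rot": [[0,0,0],[0,0,0],[0,0,0],[0,0,0],[0,0,0]], "hand": [1,1,1,1,1]}}

```text
t: 9.38
ee_pos: [0.4497, 0.1306, 0.0179]
ee_rot: [0.978, -0.118, 0.172, 0.021]
wrist_force: [-0.7, -0.4, -0.8]
gripper_width: 0.0853
finger_force: 0.5
```

```bash
python3 - <<'E'
from h import *
for i in range(4): im=viewer.grab_frame("wrist"); where()
K,V=wristcam(); im=viewer.grab_frame("wrist"); p=np.load("pose.npy")
def px(X): q=K@(V[:3,:3]@X+V[:3,3]); return (q[:2]/q[2]/.64).round(0)
print("railcorners",px(pos(p,(0,.0654,.008))),px(pos(p,(0,-.0654,.008))))
for s in (-.005,0,.005): print("ledge front at",s,px(pos(p,(s,.042,.0155))),px(pos(p,(s,-.042,.0155))))
cv2.imwrite("pics/w7.png",cv2.resize(im[:,:,::-1],(800,600),interpolation=cv2.INTER_CUBIC))
E
```

```text
t 9.425 s,y,tip h mm [-10.6  34.3  10.4] F u,v,n [-1.6 -1.2 -0.4] torque [ 0.08  0.34 -0.07] vmax 0.001
t 9.475 s,y,tip h mm [-10.6  34.3  10.4] F u,v,n [-1.2 -0.6 -0.5] torque [ 0.08  0.28 -0.05] vmax 0.001
t 9.525 s,y,tip h mm [-10.6  34.3  10.4] F u,v,n [-1.4  0.1 -0.7] torque [ 0.07  0.33 -0.08] vmax 0.003
t 9.575 s,y,tip h mm [-10.6  34.3  10.4] F u,v,n [-0.2 -0.2 -0.4] torque [ 0.11  0.32 -0.08] vmax 0.001
railcorners [301. 377.] [755. 378.]
ledge front at -0.005 [381. 406.] [685. 407.]
ledge front at 0 [381. 390.] [688. 390.]
ledge front at 0.005 [381. 373.] [691. 374.]
```

View pics/w7.png

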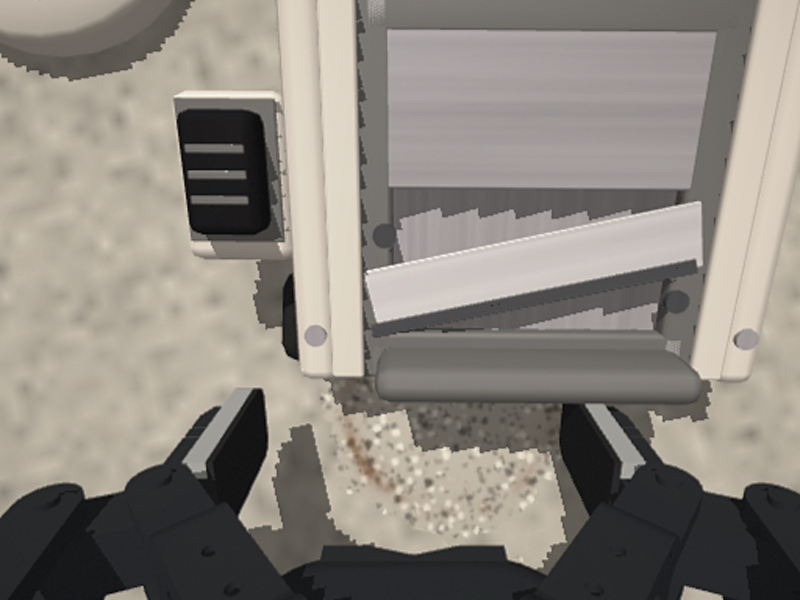

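The button is up and the slicer is where it stood. The ledge front (edge at py 402) is level with the rail ends (py 377) after allowing for the height difference, and the finger still holds it with about 1 N. Handing in.

```bash
python3 -c "
from station import ticket
print(ticket.job_done())"
```

```text
the job is handed in; nothing more can be done
None
```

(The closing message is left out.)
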